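Open up the ratchet stop on the pottery display rail

TASK

Make room for more cups on the wooden display rail: press down the red release pad of its ratchet stop and, keeping it pressed, push the stop back along its toothed bar, away from the cups, until it is fully home against the block at the end of the bar. Then let go and move clear, leaving all the pottery standing where it is.

Things in the scene. Friction and masses are not known exactly. Their poses are not given: they have to be found in the camera images.
- rail: Wooden display rail fixed to the table: board 160 (x) x 440 (y) x 18 mm high, with an 80 mm high dark end wall at its -y end, where the cups stand. Origin: centre of the underside, on the table; z up. Its own +y is 'back', the way the stop must be pushed. The aluminium bar with steel saw teeth runs along y at x = +45 mm, its top 46 mm above the table.
- bar_end (a point): Middle of the face of the dark end block (56 mm wide, top 58 mm above the table) that closes the +y end of the bar, 50 mm above the table. The stop's body meets it when fully home.
- pad_top (a point): Centre of the top face of the flat red release pad on the sliding stop; moves with stop and pad. 50 mm in rail x, 54 mm in rail y; top 70 mm above the table fully up, 60 mm fully down. Before it (rail -y) stands the stop plate, behind it (+y) the push lip; its two rail-x sides are open.
- plate_top (a point): Middle of the top edge of the pale wooden stop plate of the sliding stop, 85 mm above the table. The plate is 136 mm wide in rail x, 6 mm thick, from 23 mm above the table up, and faces the cups; its rear face is 28 mm before (-y of) the pad's centre.
- lip_face (a point): Middle of the face of the dark steel push lip that looks at the pad (to rail -y), 85 mm above the table. The lip is fixed to the stop, 56 mm wide in rail x, 10 mm thick, top 92 mm above the table; this face lies 31 mm behind (+y of) the pad's centre. A fingertip that holds the pad down can push the stop back against it.
- stop (a joint): Position of the sliding stop along the bar in m, growing along rail +y (back): 0 nearest the cups, 0.190 fully home at the end block (hard stop). Starts between 0.01 and 0.08. Friction about 2.5 N. While the pad is up the ratchet lets it move towards the cups but blocks it backwards after at most 8 mm (one tooth).
- release (a joint): How far the release pad is pressed down, in m: 0 fully up, 0.010 fully down (hard stop). It rests between 0 and 0.004, depending on the tooth over its pawl. The spring gives about 2 N at 0 and 5 N at 0.010 and lifts the pad once let go. The stop is free to slide back while this is above 0.005.
- cup_blue: Loose blue ceramic cup on the rail's board, in front of the stop, 60 mm across, 52 mm high; origin at the centre of its underside, z up. Leave it alone.
- cup_white: Loose white ceramic cup of the same size on the rail's board, between the blue cup and the stop plate; same origin. Leave it alone.
- bowl_brown: Loose brown bowl, 80 mm across, 45 mm high, on the table on the far side (rail +x) of the rail; origin under its centre. Leave it alone.
- dish_white: Loose white dish, 80 mm across, 30 mm high, on the table on the near side (rail -x) of the rail; origin under its centre. Leave it alone.
- jar: Loose white lidded jar, 76 mm across, 85 mm high, to the left; origin under its centre. Leave it alone.
- mug: Loose white mug with handle, 80 mm across, 90 mm high, to the right; origin under its centre. Leave it alone.
- pot: Loose brown bowl, 100 mm across, 70 mm high, to the left, beyond the jar; origin under its centre. Leave it alone.

How it is judged:
By the outcome, as a careful person would: the job done as asked, in the order asked, and still so for the second after the job is handed in, with the robot touching nothing.
It also fails if it takes over 35 s, if anything falls off the work surface, if the arm or the gripper's body presses on something with over 40 N, if the wrist force passes 120 N, or if a joint passes its speed limit or range.

ROBOT

A 6-joint arm with a two-finger parallel gripper is mounted at the origin on the work surface. World frame = base frame: x ahead of the robot, y to its left, z up, the work surface at z = 0. Lengths are in mm, angles in rad, forces in N, time in s.
With the tool pointing down it reaches from about 325 to 925 mm from the base axis. Payload 3.1 kg.
Tool frame: the origin (TCP) lies at the very end of the fingers, on their centre line; the grasp point (between the pads) lies 19 mm behind it; z points along the fingers, y is the direction in which the jaws open and shut (so a half turn about z gives the same grasp; the last joint's range is limited). The gripper opens to 85 mm and grips with 20 to 120 N. Pads are 22 mm wide; open, the fingers measure 114 mm over their backs; the gripper's body (76 mm by 85 mm) begins 54 mm behind the grasp point. The pads swing forward as they close: fully open they stand 13 mm farther back than shut.
Start: joints at [-0.112, 0.217, 1.613, -0, 1.311, -0.112], TCP at [625.011, 0.021, 231.3] pointing down, gripper open.
Joint ranges: [-2.75, 2.75], [-0.78, 2.1], [0.31, 2.55], [-1.13, 4.27], [0.13, 2.63], [-2.58, 2.58]. Speed limits (rad/s): [2.79, 2.79, 3.14, 3.14, 3.14, 3.14].

INTERFACE

Orientations are given as a rotation vector (axis times angle).
In Python, from station import get_state, capture, hand_in gives the robot as it stands.
- The arm moves only by the tool carry_out, never from a script. Its argument "deltas" is a list of rows, each a list of 6 numbers: the shift along the tool's x, y, z in units of 25 mm (1.0 is 25 mm), then the turn, a rotation vector about the tool's x, y, z in units of 6 degrees (1.0 is 6 degrees). In form: [[tx, ty, tz, wx, wy, wz], ...]. A call has 1 to 12 rows; each row is the pose to reach, as a shift and turn from the pose commanded when the call began, along the tool's axes at that moment; what a row does not reach only later rows make up. A row lasts 1/8 s, in which the tool goes at most 62.5 mm and 10.7 degrees, less where a joint would pass 70% of its speed; a pose out of reach is approached as far as the arm can. A call with a gripper value outside its range is refused whole. "jaw" is the closure in counts, from 0 (fully open) to 255 (shut), set as the call begins (left out, the last holds). The fingers move at their own pace and stop on an object; the grip force is fixed at half the most. Time passes only in rows, so rows that repeat a pose let the fingers close. It gives the time, the measured TCP pose, the force and the opening at its end, in the units of the state.
- get_state(): the state, without advancing time (a new reading comes with each control period).
- capture(name): name is "scene" or "side" or "wrist"; returns a dict with "pixels" (420x560x3 uint8, blue, green, red), "depth" (420x560 float32, mm along the optical axis (not along the pixel's ray), 0 where there is no reading), "mtx" (3x3 intrinsics, pixels), "dist" ([k1, k2, p1, p2, k3] as OpenCV has them; the pictures are not rectified), "position" and "orientation" of the camera in the world. Camera axes: x right, y up, looking along -z (the intrinsics and any distortion apply to the point x, -y, -z); pixel columns grow to the right and rows downward; lengths in mm; the calibration is good to about 2 mm. A picture is of the moment at which its call begins.
- hand_in(): hands the job in, once; it reports no verdict.
The state is a dict: "clock": time; "joint_positions": joint angles; "joint_velocities": joint speeds; "joint_torque": joint torques, N m; "tcp_pos": TCP position; "tool_rot": TCP orientation; "wrist_force": force on the tool from outside, world axes, zero at the start; "moment": the same for the moment, N m; "finger_gap": finger opening in mm.
Only numpy, scipy, OpenCV 4.12 (cv2) and the standard library are available. Lean on these libraries where they do the work, as an engineer would, in place of code of your own. Each camera call takes 0.05 s, during which the arm holds its last target.

## Working session

There is one attempt and no reset: what is moved stays moved. The work goes in short steps, Python scripts to look and compute and a tool call to move; the robot and the scene stay as the last step left them, time stands still between calls to the robot, and variables do not carry over. Pictures are saved under pics/ and viewed, and the job is handed in when it is done.

Besides the shell and the picture viewer there is one more tool, called after "Emit:" by a JSON object that holds its "method" and its "body", one argument or row to a line. carry_out: Moves the arm, as the interface text tells. Its arguments: {"type":"object","properties":{"deltas":{"type":"array"},"jaw":{"type":"number"}},"required":["deltas"]}

```bash
mkdir -p pics; python3 - <<'E'
from station import get_state,capture
import cv2,numpy as np
s=get_state();print(s)
for n in ["scene","side"]:
    c=capture(n);cv2.imwrite(f"pics/{n}0.png",c["pixels"]);np.savez(f"{n}0.npz",**{k:np.array(v) for k,v in c.items()})
    print(n,c["mtx"],c["dist"],c["position"],c["orientation"])
E
```

```text
{'clock': 0.0, 'joint_positions': array([-1.12219508e-01,  2.17767384e-01,  1.61493594e+00,  2.71802467e-05,
        1.31129931e+00, -1.12172224e-01]), 'joint_velocities': array([ 0.00030755,  0.00103188,  0.00025432,  0.00114931, -0.00024112,
       -0.00066991]), 'joint_torque': array([-2.90135131e-04, -3.96841800e+01, -3.03850436e+01, -2.80225659e-04,
        9.87685227e-03,  9.68610237e-06]), 'tcp_pos': array([6.24182881e+02, 1.10120062e-01, 2.29959127e+02]), 'tool_rot': array([-2.22015722, -2.22003669,  0.00232663]), 'wrist_force': array([ 1.27188567,  0.40455336, -0.0281681 ]), 'moment': array([-0.01942089,  0.0213574 , -0.02339331]), 'finger_gap': 85.82853422841222}
scene [[506.65252909   0.         286.96644786]
 [  0.         506.65252909 214.86146559]
 [  0.           0.           1.        ]] [-0.0349731  0.         0.         0.         0.       ] [1517.71077821  356.3998154  1194.53613096] [0.50006309 0.75343555 1.87948127]
side [[394.41943208   0.         273.78641674]
 [  0.         394.41943208 207.52483702]
 [  0.           0.           1.        ]] [-0.03169041  0.          0.          0.          0.        ] [  34.74967287 -819.16670062  933.32596563] [ 0.82333229 -0.25308686 -0.56542146]
```

View pics/scene0.png

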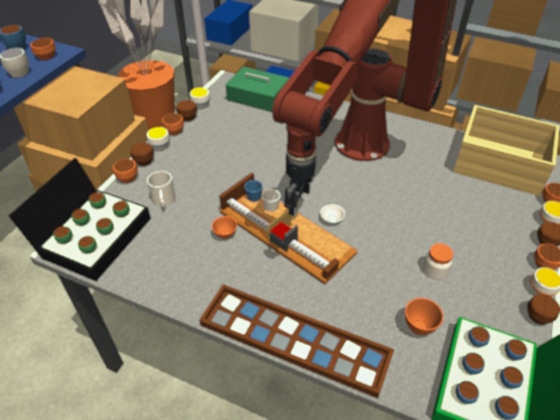

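View pics/side0.png

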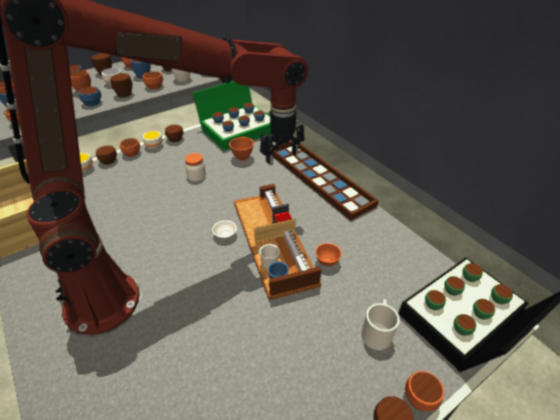

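The scene view shows the rail at about (285,235) with the red pad near (283,231). In the side view the pad is near (283,218) and the cups near (270,260). I'll measure these next.

```bash
cat > h.py <<'E'
import cv2,numpy as np
from scipy.spatial.transform import Rotation as R
def load(n): return dict(np.load(n))
def ray(c,uv):
    p=cv2.undistortPoints(np.array(uv,float).reshape(-1,1,2),c["mtx"],c["dist"]).reshape(-1,2)
    d=np.c_[p[:,0],-p[:,1],-np.ones(len(p))]
    return d@R.from_rotvec(c["orientation"]).as_matrix().T
def plane(c,uv,z):
    d=ray(c,uv);return c["position"]+d*((z-c["position"][2])/d[:,2])[:,None]
def proj(c,P):
    q=(np.atleast_2d(P)-c["position"])@R.from_rotvec(c["orientation"]).as_matrix()
    q=q*[1,-1,-1]
    return cv2.projectPoints(q.reshape(-1,1,3),np.zeros(3),np.zeros(3),c["mtx"],c["dist"])[0].reshape(-1,2)
def cloud(c):
    h,w=c["depth"].shape
    u,v=np.meshgrid(np.arange(w),np.arange(h))
    d=ray(c,np.c_[u.ravel(),v.ravel()]).reshape(h,w,3)
    return c["position"]+d*c["depth"][...,None]
E
python3 - <<'E'
from h import *
for n,b in (("scene",(210,165,365,285)),("side",(225,175,345,305))):
    c=load(n+"0.npz");x0,y0,x1,y1=b
    cv2.imwrite(f"pics/{n}_z.png",cv2.resize(c["pixels"][y0:y1,x0:x1],None,fx=5 if n=="scene" else 4.5,fy=5 if n=="scene" else 4.5,interpolation=cv2.INTER_CUBIC))
    im=c["pixels"];hsv=cv2.cvtColor(im,cv2.COLOR_BGR2HSV)
    m=((hsv[...,0]<6)|(hsv[...,0]>174))&(hsv[...,1]>200)&(hsv[...,2]>120)
    mm=np.zeros_like(m);mm[y0:y1,x0:x1]=m[y0:y1,x0:x1]
    v,u=np.where(mm);print(n,len(u),u.mean(),v.mean(),u.min(),u.max(),v.min(),v.max())
    P=cloud(c)[mm];print(np.median(P,0),P.min(0),P.max(0))
    print(plane(c,[[u.mean(),v.mean()]],68))
E
```

```text
scene 170 279.9823529411765 229.7941176470588 271 289 222 238
[587.22549194 -70.50333938  69.93342729] [558.43714105 -94.26970888  63.12889909] [622.15146169 -45.16827681  88.77423166]
[[586.18157385 -71.31971654  68.        ]]
side 112 282.0892857142857 216.35714285714286 274 290 212 221
[585.77995703 -60.31322979  69.7031738 ] [  34.74967287 -819.16670062   64.72374129] [612.74534141 -36.54943107 933.32596563]
[[587.04969195 -58.44600623  68.        ]]
```

View pics/scene_z.png

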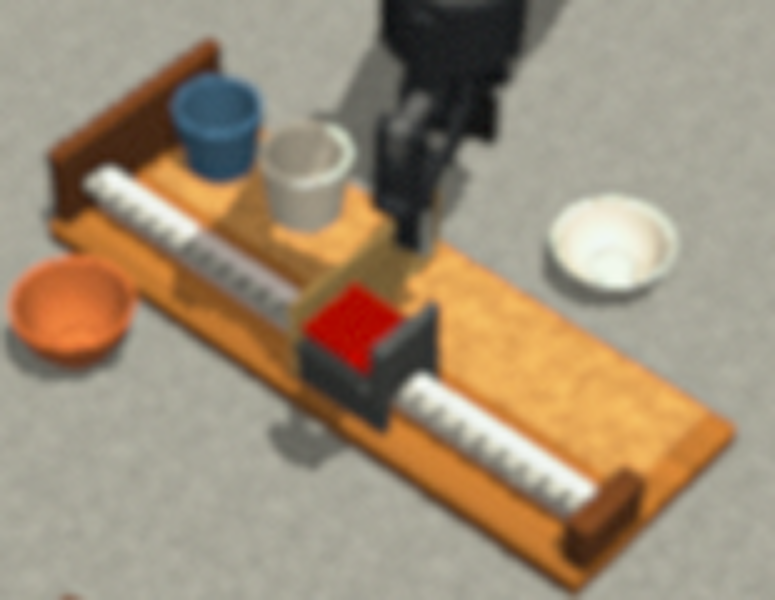

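View pics/side_z.png

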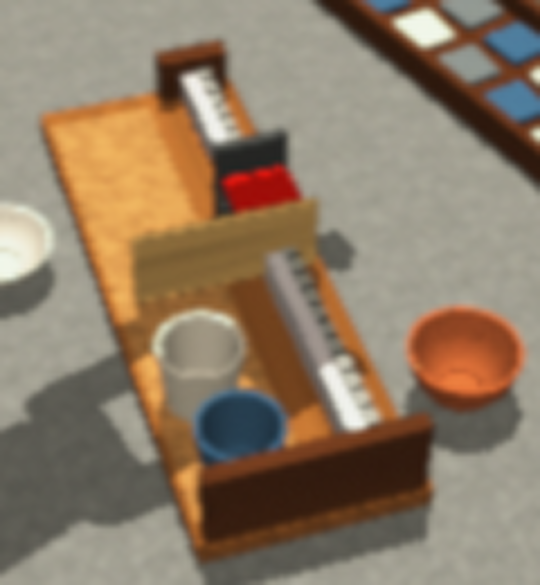

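```bash
python3 - <<'E'
from h import *
c=load("scene0.npz")
z=lambda a:np.array(a)/5-0.4+[210,165]
P=plane(c,z([[735,430],[577,583],[52,222]]),18);print("board +y-x,+y+x,-y+x\n",P)
d=P[1]-P[2];print(np.linalg.norm(d),np.degrees(np.arctan2(d[1],d[0])));e=P[1]-P[0];print(np.linalg.norm(e),np.degrees(np.arctan2(e[1],e[0])))
s=load("side0.npz")
zs=lambda a:np.array(a)/4.5-0.4+[225,175]
Q=plane(s,zs([[42,118],[200,555],[432,495]]),18);print("side +y-x, -y-x,-y+x\n",Q)
d=Q[0]-Q[1];print(np.linalg.norm(d),np.degrees(np.arctan2(d[1],d[0])));e=Q[2]-Q[1];print(np.linalg.norm(e),np.degrees(np.arctan2(e[1],e[0])))
# plane fits
C=cloud(c); 
for nm,uv,h in (("plate L",[388,215],85),("plate R",[290,305],85),("lip top right",[436,305],92),("lip top left",[372,350],92),("end top L",[632,470],58),("end top R",[568,530],58),("pad front-corner",[355,285],68),("pad left",[302,332],68),("pad right",[408,320],68),("pad bot",[362,372],68)):
    print(nm,plane(c,[z(uv)],h)[0].round(1))
for nm,uv,h in (("plate L",[132,240],85),("plate R",[316,202],85),("lip L",[215,150],92),("lip R",[285,133],92),("pad TL",[222,180],68),("pad TR",[290,168],68),("end L",[157,55],58),("end R",[222,43],58)):
    print("side",nm,plane(s,[zs(uv)],h)[0].round(1))
E
```

```text
board +y-x,+y+x,-y+x
 [[ 526.44000819  156.35317329   18.        ]
 [ 672.83145271  110.13827249   18.        ]
 [ 542.36542839 -306.48021703   18.        ]]
436.5688368570254 72.6118092412724
153.51310069308332 -17.52059407845092
side +y-x, -y-x,-y+x
 [[ 524.47619327  150.51586279   18.        ]
 [ 394.51291397 -267.89871461   18.        ]
 [ 542.40364479 -313.82833141   18.        ]]
438.1337838463338 72.7447421666371
154.85863864053084 -17.252941344863054
plate L [506.8 -83.   85. ]
plate R [ 600.1 -105.5   85. ]
lip top right [570.1 -23.8  92. ]
lip top left [618.4 -43.7  92. ]
end top L [613.3 118.5  58. ]
end top R [669.1 100.6  58. ]
pad front-corner [554.7 -83.6  68. ]
pad left [603.  -96.5  68. ]
pad right [567.8 -42.6  68. ]
pad bot [617.2 -50.6  68. ]
side plate L [474.5 -67.1  85. ]
side plate R [ 600.8 -108.    85. ]
side lip L [569.2 -29.1  92. ]
side lip R [621.4 -42.5  92. ]
side pad TL [570.1 -36.5  68. ]
side pad TR [618.2 -53.9  68. ]
side end L [617.1 123.2  58. ]
side end R [668.3 106.6  58. ]
```

Both views agree: the pad centre is about (585.5, -68), the rail's +y direction is at 72.7°, and about 140–147 mm of travel remain. I'll shut the fingers, turn the tool 17.3° so its x axis lies along rail +y, and hover above the pad, slightly towards the lip.

Emit:
{"method": "carry_out", "body": {
  "deltas": [
    [-0.4, -0.25, 0, 0.0, 0, 0.6],
    [-0.8, -0.5, 0.3, 0, 0, 1.2],
    [-1.2, -0.75, 0.8, 0, 0, 1.8],
    [-1.6, -1.0, 1.5, 0, 0, 2.4],
    [-2.0, -1.25, 2.2, 0, 0, 2.88],
    [-2.42, -1.5, 3.0, 0, 0, 2.88],
    [-2.42, -1.5, 3.6, 0, 0, 2.88],
    [-2.42, -1.5, 4.2, 0, 0, 2.88],
    [-2.42, -1.5, 4.2, 0, 0, 2.88],
    [-2.42, -1.5, 4.2, 0, 0, 2.88],
    [-2.42, -1.5, 4.2, 0, 0, 2.88]
  ],
  "jaw": 255
}}

```text
clock: 1.48
tcp_pos: [588.4, -60.4, 127.3]
tool_rot: [2.528, 1.862, 0.002]
wrist_force: [0.5, 0.2, -0.3]
finger_gap: 0.2
```

```bash
python3 - <<'E'
from station import get_state,capture
from h import *
s=get_state();print(s["clock"],s["tcp_pos"],s["tool_rot"],s["wrist_force"],s["finger_gap"])
M=R.from_rotvec(s["tool_rot"]).as_matrix();print(M.round(3))
for n in ["scene","side","wrist"]:
    c=capture(n);np.savez(f"{n}1.npz",**{k:np.array(v) for k,v in c.items()})
    if n=="wrist": cv2.imwrite("pics/w1.png",c["pixels"]); print(c["position"],c["orientation"])
    else:
        x0,y0,x1,y1=(210,165,365,285) if n=="scene" else (225,175,345,305)
        cv2.imwrite(f"pics/{n}_z1.png",cv2.resize(c["pixels"][y0:y1,x0:x1],None,fx=4.5,fy=4.5,interpolation=cv2.INTER_CUBIC))
E
```

```text
1.475 [588.39997156 -60.43100159 127.33393615] [2.52845038e+00 1.86209281e+00 1.99445937e-03] [ 0.4840329   0.1619472  -0.25331771] 0.17667543441701858
[[ 0.297  0.955  0.002]
 [ 0.955 -0.297 -0.   ]
 [ 0.     0.002 -1.   ]]
[609.37581068   9.34929296 269.57399739] [-0.28960942  0.042865   -0.30080191]
```

View pics/w1.png

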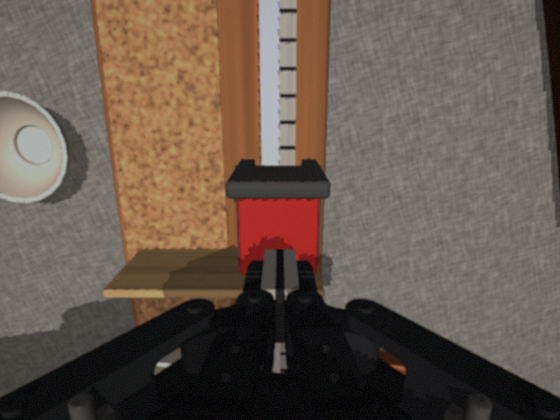

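View pics/scene_z1.png

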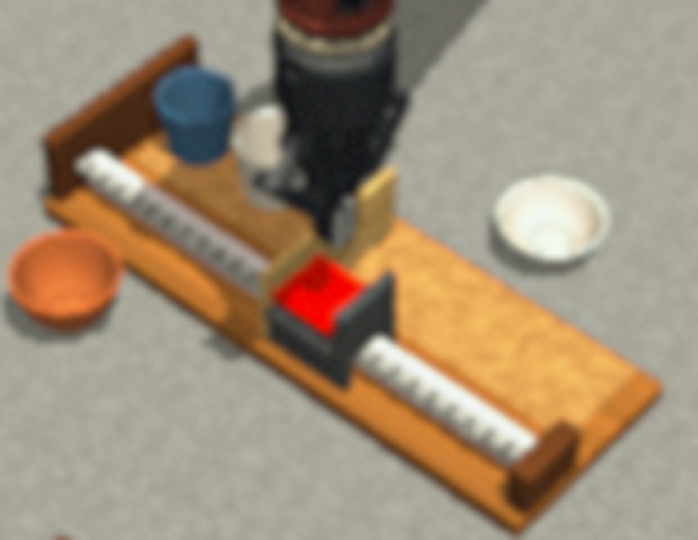

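View pics/side_z1.png

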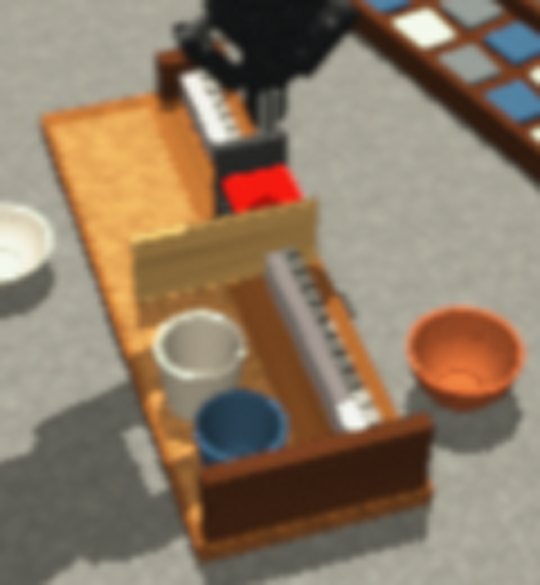

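The wrist view shows the lip at (278,180) and the pad from u=238 to 320 and v=197 to 275. I'll check the hover position against it.

```bash
python3 - <<'E'
from h import *
c=load("wrist1.npz")
P=plane(c,[[238,199],[320,199]],68);m=P.mean(0);print(P,np.linalg.norm(P[1]-P[0]))
d=P[1]-P[0];print(np.degrees(np.arctan2(d[1],d[0])))
L=plane(c,[[228,195],[329,195]],92);print("lip top bottom edge",L,L.mean(0),np.linalg.norm(L[1]-L[0]))
t=np.radians(72.7);y=np.array([np.cos(t),np.sin(t)]);x=np.array([y[1],-y[0]])
tcp=np.array([588.4,-60.4])
for n,p in (("lip front edge",L.mean(0)[:2]),("pad visible back",m[:2])): print(n,(p-tcp)@y,(p-tcp)@x)
B=plane(c,[[259,10],[297,10],[259,150],[297,150]],46);print(B)
bb=B[:2].mean(0)-B[2:].mean(0);print("bar dir",np.degrees(np.arctan2(bb[1],bb[0])))
E
```

```text
[[568.42077028 -38.23416162  68.        ]
 [615.84988219 -53.06914824  68.        ]] 49.69504486428068
-17.368758929943724
lip top bottom edge [[568.94610305 -28.88776548  92.        ]
 [620.24670525 -44.93300291  92.        ]] [594.59640415 -36.91038419  92.        ] 53.751292366490496
lip front edge 24.26961927046695 -1.069137762632277
pad visible back 15.191933901773613 -0.8194441942179576
[[613.36377939  61.32342848  46.        ]
 [634.53033934  54.71442231  46.        ]
 [587.75204335 -16.4247612   46.        ]
 [611.15111867 -23.73992567  46.        ]]
bar dir 72.58662462760724
```

The geometry agrees: the lip face is 24 mm ahead of the TCP and the tool is centred within 1 mm sideways. I'll descend, slowly near the pad.

Emit:
{"method": "carry_out", "body": {
  "deltas": [
    [0, 0, 0.5, 0, 0, 0],
    [0, 0, 1.0, 0, 0, 0],
    [0, 0, 1.5, 0, 0, 0],
    [0, 0, 1.9, 0, 0, 0],
    [0, 0, 2.1, 0, 0, 0],
    [0, 0, 2.2, 0, 0, 0],
    [0, 0, 2.3, 0, 0, 0],
    [0, 0, 2.4, 0, 0, 0],
    [0, 0, 2.5, 0, 0, 0],
    [0, 0, 2.5, 0, 0, 0]
  ]
}}

```text
clock: 2.88
tcp_pos: [588.0, -60.6, 64.3]
tool_rot: [2.529, 1.862, 0.001]
wrist_force: [-0.7, -0.1, 3.1]
finger_gap: 0.0
```

Contact: 3.1 N at z=64.3, which matches the spring. Pressing on to the hard stop.

Emit:
{"method": "carry_out", "body": {
  "deltas": [
    [0, 0, 0.06, 0, 0, 0],
    [0, 0, 0.12, 0, 0, 0],
    [0, 0, 0.18, 0, 0, 0],
    [0, 0, 0.2, 0, 0, 0],
    [0, 0, 0.2, 0, 0, 0]
  ]
}}

```text
clock: 3.5
tcp_pos: [588.0, -60.6, 60.0]
tool_rot: [2.529, 1.862, 0.001]
wrist_force: [-2.2, 0.3, 8.8]
finger_gap: -0.0
```

The pad is at its hard stop (8.8 N against the 5 N spring). Pushing back along tool +x.

Emit:
{"method": "carry_out", "body": {
  "deltas": [
    [0.15, 0, 0.02, 0, 0, 0],
    [0.3, 0, 0.04, 0, 0, 0],
    [0.45, 0, 0.04, 0, 0, 0],
    [0.6, 0, 0.04, 0, 0, 0],
    [0.8, 0, 0.04, 0, 0, 0],
    [1.0, 0, 0.04, 0, 0, 0],
    [1.2, 0, 0.04, 0, 0, 0],
    [1.4, 0, 0.04, 0, 0, 0]
  ]
}}

```text
clock: 4.5
tcp_pos: [598.3, -27.7, 59.9]
tool_rot: [2.529, 1.862, -0.001]
wrist_force: [-4.3, -1.2, 13.2]
finger_gap: 0.1
```

```bash
python3 - <<'E'
from station import get_state,capture
from h import *
s=get_state();print(s["clock"],s["tcp_pos"],s["wrist_force"],s["moment"])
c=capture("scene");x0,y0,x1,y1=(210,165,365,285)
cv2.imwrite("pics/s2.png",cv2.resize(c["pixels"][y0:y1,x0:x1],None,fx=4.5,fy=4.5,interpolation=cv2.INTER_CUBIC))
c=capture("wrist");cv2.imwrite("pics/w2.png",c["pixels"])
E
```

```text
4.5 [598.30940491 -27.70034367  59.9391158 ] [-4.29150212 -1.1833248  13.20725237] [-0.24674078  0.86347881 -0.05292552]
```

View pics/s2.png

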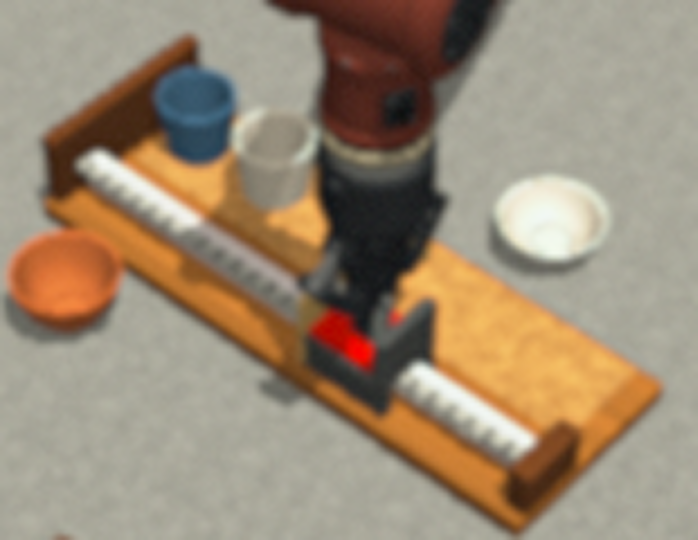

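View pics/w2.png

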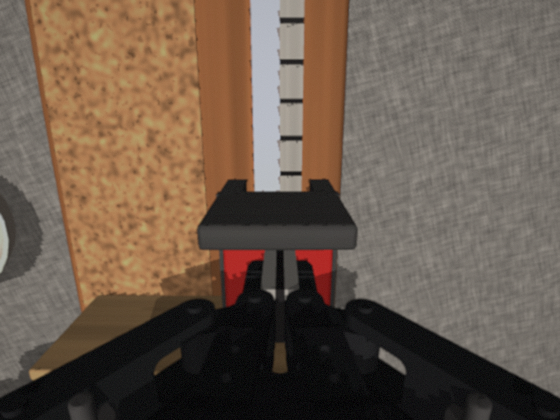

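The stop is sliding with the finger: its lip moved from (375,300) to (410,335) in the zoomed scene view, and the pad stays down. Continuing.

Emit:
{"method": "carry_out", "body": {
  "deltas": [
    [0.25, 0, 0, 0, 0, 0],
    [0.55, 0, 0, 0, 0, 0],
    [0.85, 0, 0, 0, 0, 0],
    [1.15, 0, 0, 0, 0, 0],
    [1.45, 0, 0, 0, 0, 0],
    [1.75, 0, 0, 0, 0, 0],
    [2.05, 0, 0, 0, 0, 0],
    [2.35, 0, 0, 0, 0, 0],
    [2.65, 0, 0, 0, 0, 0],
    [2.95, 0, 0, 0, 0, 0],
    [3.25, 0, 0, 0, 0, 0],
    [3.5, 0, 0, 0, 0, 0]
  ]
}}

```text
clock: 6.1
tcp_pos: [624.2, 56.3, 59.9]
tool_rot: [2.529, 1.863, -0.001]
wrist_force: [-5.1, -1.1, 13.9]
finger_gap: 0.1
```

```bash
python3 - <<'E'
from station import get_state,capture
from h import *
c=capture("scene");x0,y0,x1,y1=(210,165,365,285)
cv2.imwrite("pics/s3.png",cv2.resize(c["pixels"][y0:y1,x0:x1],None,fx=4.5,fy=4.5,interpolation=cv2.INTER_CUBIC))
c=capture("wrist");cv2.imwrite("pics/w3.png",c["pixels"]);np.savez("wrist3.npz",**{k:np.array(v) for k,v in c.items()})
E
```

```text
(no output)
```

View pics/w3.png

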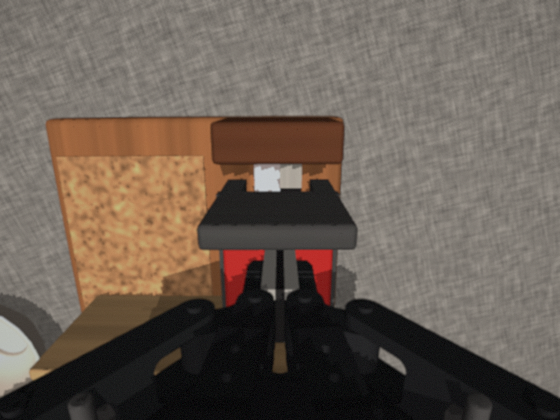

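View pics/s3.png

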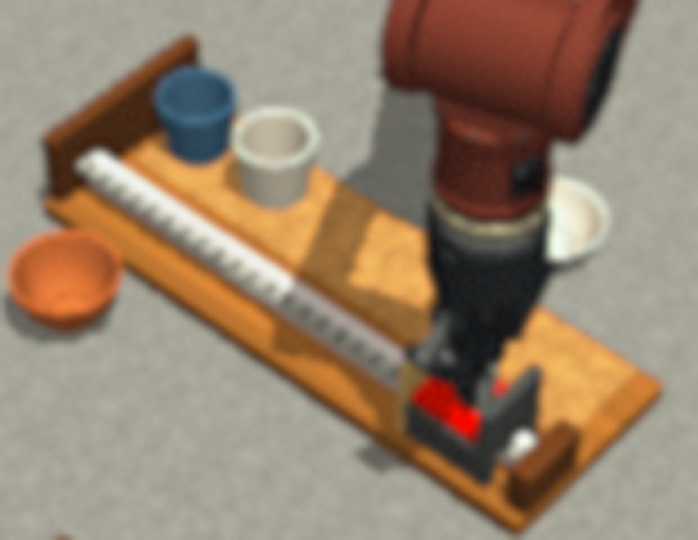

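About 25–35 mm remain to the dark block at (278,140) in the wrist view. I'll slow down and watch the force.

Emit:
{"method": "carry_out", "body": {
  "deltas": [
    [0.2, 0, 0, 0, 0, 0],
    [0.4, 0, 0, 0, 0, 0],
    [0.6, 0, 0, 0, 0, 0],
    [0.75, 0, 0, 0, 0, 0],
    [0.85, 0, 0, 0, 0, 0],
    [0.9, 0, 0, 0, 0, 0]
  ]
}}

```text
clock: 6.95
tcp_pos: [630.9, 74.5, 59.9]
tool_rot: [2.525, 1.862, -0.007]
wrist_force: [-5.2, -9.2, 13.1]
finger_gap: 0.2
```

```bash
python3 - <<'E'
from station import get_state,capture
from h import *
c=capture("wrist");cv2.imwrite("pics/w4.png",c["pixels"])
E
```

```text
(no output)
```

View pics/w4.png

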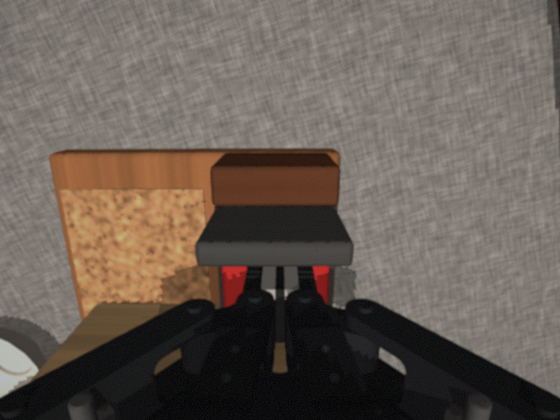

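Resistance rose to about 10 N, and the tool moved 19.4 mm of the 22.5 mm commanded, so it seems to be at the block. I'll push a little more to confirm.

Emit:
{"method": "carry_out", "body": {
  "deltas": [
    [0.1, 0, 0, 0, 0, 0],
    [0.2, 0, 0, 0, 0, 0],
    [0.2, 0, 0, 0, 0, 0],
    [0.2, 0, 0, 0, 0, 0]
  ]
}}

```text
clock: 7.5
tcp_pos: [633.0, 79.4, 59.9]
tool_rot: [2.525, 1.861, -0.004]
wrist_force: [-3.0, -8.7, 12.2]
finger_gap: -0.0
```

The tool moved 5 mm at an unchanged ~9 N. Either the finger is sliding over the pad with the stop already home, or the stop is still moving. I'll compare pictures.

```bash
python3 - <<'E'
from station import get_state,capture
from h import *
c=capture("wrist");cv2.imwrite("pics/w5.png",c["pixels"])
c=capture("scene");x0,y0,x1,y1=(250,195,370,285)
cv2.imwrite("pics/s5.png",cv2.resize(c["pixels"][y0:y1,x0:x1],None,fx=6,fy=6,interpolation=cv2.INTER_CUBIC))
E
```

```text
(no output)
```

View pics/w5.png

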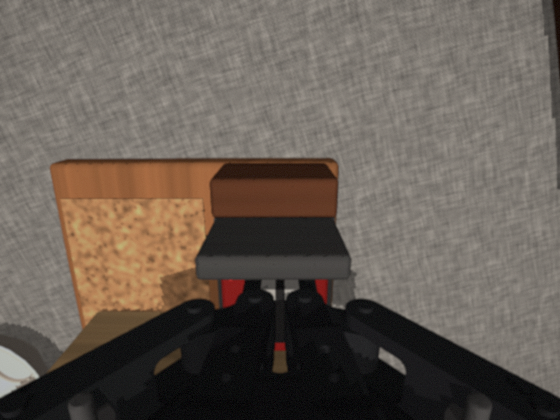

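View pics/s5.png

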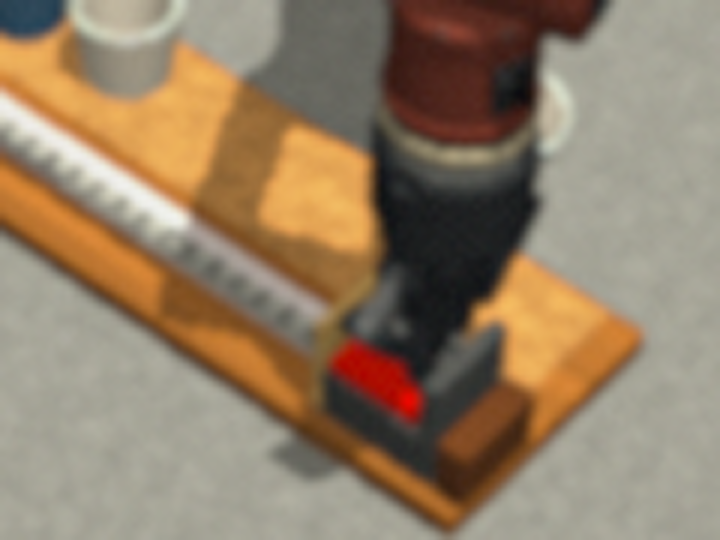

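From w4 to w5 the lip and the block shifted together in the wrist view, and the lip touches the block. So the stop is home and the finger is sliding over the pad. I'll push on to the lip as a firm confirmation.

Emit:
{"method": "carry_out", "body": {
  "deltas": [
    [0.1, 0, 0, 0, 0, 0],
    [0.2, 0, 0, 0, 0, 0],
    [0.3, 0, 0, 0, 0, 0],
    [0.35, 0, 0, 0, 0, 0],
    [0.35, 0, 0, 0, 0, 0]
  ]
}}

```text
clock: 8.22
tcp_pos: [633.0, 79.5, 60.0]
tool_rot: [2.518, 1.859, -0.027]
wrist_force: [-11.0, -29.7, 19.1]
finger_gap: -0.4
```

The tool stalled at 32 N against lip and block with no motion, so the stop is fully home. To avoid dragging it back, I'll lift first while still leaning lightly on the lip, then back off once clear of the pad.

Emit:
{"method": "carry_out", "body": {
  "deltas": [
    [-0.15, 0, -0.05, 0, 0, 0],
    [-0.15, 0, -0.2, 0, 0, 0],
    [-0.15, 0, -0.4, 0, 0, 0],
    [-0.15, 0, -0.6, 0, 0, 0],
    [-0.15, 0, -0.8, 0, 0, 0],
    [-0.15, 0, -0.8, 0, 0, 0]
  ]
}}

```text
clock: 8.98
tcp_pos: [628.1, 81.1, 72.3]
tool_rot: [2.528, 1.863, -0.027]
wrist_force: [-3.6, -15.1, -7.0]
finger_gap: -0.0
```

Emit:
{"method": "carry_out", "body": {
  "deltas": [
    [-0.1, 0, -0.1, 0, 0, 0],
    [-0.25, 0, -0.2, 0, 0, 0],
    [-0.4, 0, -0.3, 0, 0, 0],
    [-0.55, 0, -0.4, 0, 0, 0],
    [-0.6, 0, -0.5, 0, 0, 0],
    [-0.6, 0, -0.5, 0, 0, 0]
  ]
}}

```text
clock: 9.72
tcp_pos: [629.6, 73.4, 91.0]
tool_rot: [2.529, 1.862, 0.002]
wrist_force: [-0.3, 0.3, 1.3]
finger_gap: -0.1
```

```bash
python3 - <<'E'
from station import get_state,capture
from h import *
s=get_state();print(s["tcp_pos"],s["wrist_force"])
c=capture("wrist");cv2.imwrite("pics/w6.png",c["pixels"])
c=capture("scene");x0,y0,x1,y1=(250,195,370,285)
cv2.imwrite("pics/s6.png",cv2.resize(c["pixels"][y0:y1,x0:x1],None,fx=6,fy=6,interpolation=cv2.INTER_CUBIC))
E
```

```text
[629.59751755  73.39459115  91.0431241 ] [-0.26605712  0.34048348  1.25842078]
```

View pics/w6.png

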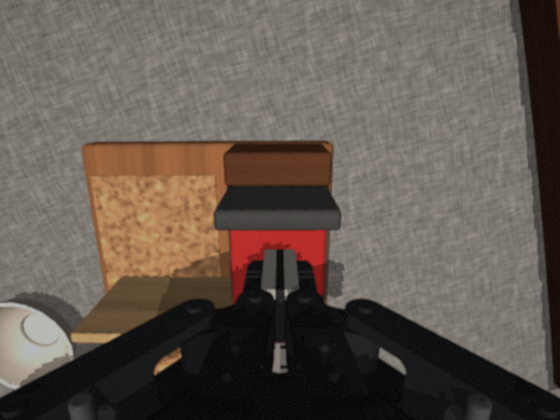

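View pics/s6.png

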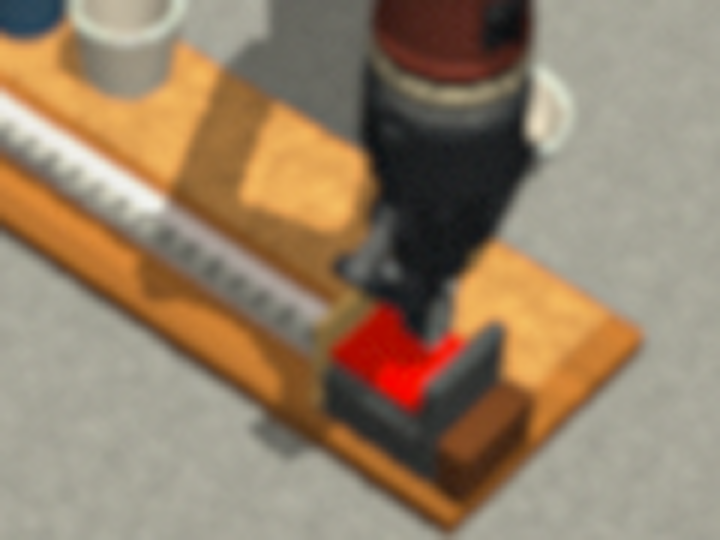

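The tool is free of contact, the stop still touches the block at (440,450) in the zoomed view, and the pad has risen. Lifting clear.

Emit:
{"method": "carry_out", "body": {
  "deltas": [
    [0, 0, -0.6, 0, 0, 0],
    [0, 0, -1.4, 0, 0, 0],
    [0, 0, -2.4, 0, 0, 0],
    [0, 0, -3.4, 0, 0, 0],
    [0, 0, -4.4, 0, 0, 0],
    [0, 0, -5.2, 0, 0, 0],
    [0, 0, -5.6, 0, 0, 0],
    [0, 0, -5.6, 0, 0, 0],
    [0, 0, -5.6, 0, 0, 0]
  ]
}}

```text
clock: 10.95
tcp_pos: [628.3, 73.2, 229.0]
tool_rot: [-2.529, -1.862, 0.003]
wrist_force: [0.3, -0.2, -0.7]
finger_gap: 0.1
```

```bash
python3 - <<'E'
from station import get_state,capture
from h import *
s=get_state();print(s["clock"],s["tcp_pos"],s["wrist_force"])
for n in("scene","side","wrist"):
    c=capture(n);np.savez(n+"7.npz",**{k:np.array(v) for k,v in c.items()})
    im=c["pixels"]
    if n!="wrist":
        x0,y0,x1,y1=(210,165,365,285) if n=="scene" else (225,175,345,305)
        im=cv2.resize(im[y0:y1,x0:x1],None,fx=4.5,fy=4.5,interpolation=cv2.INTER_CUBIC)
    cv2.imwrite(f"pics/{n}7.png",im)
E
```

```text
10.95 [628.33127582  73.17445768 228.99740779] [ 0.26650997 -0.18832737 -0.68362667]
```

View pics/scene7.png

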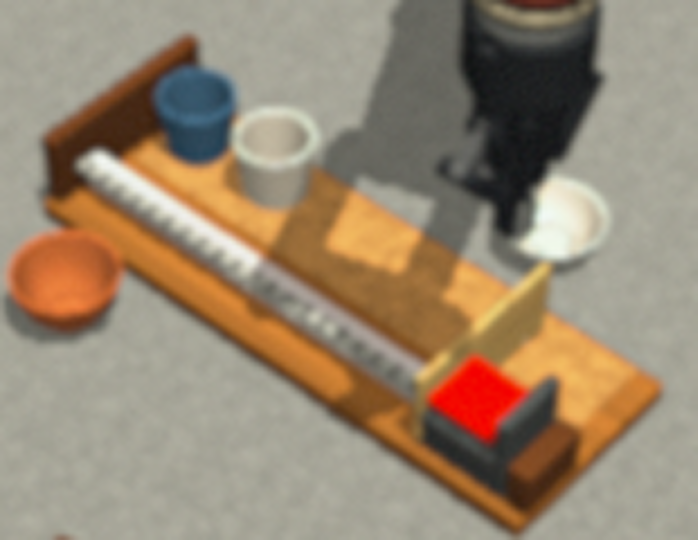

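View pics/side7.png

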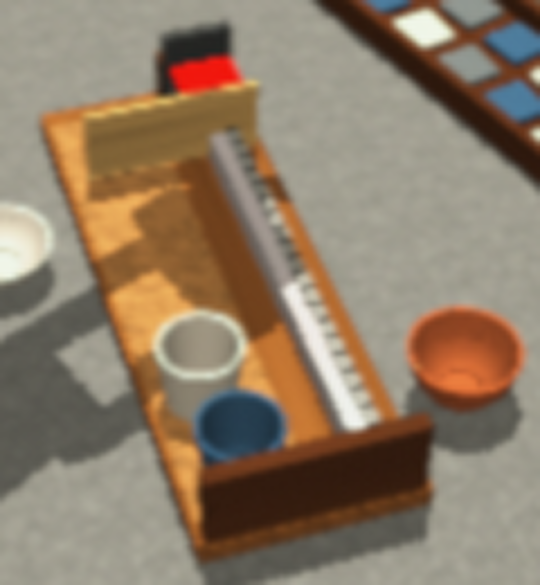

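View pics/wrist7.png

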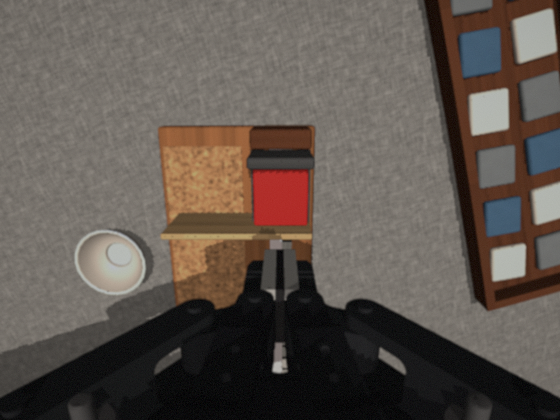

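The stop sits flush with the end block: in the wrist view the lip at (281,160) meets the block. The pad is up, and the cups, dish and bowl are at the same pixels as before. The arm is clear, so I'm handing in.

```bash
python3 - <<'E'
from station import hand_in
print(hand_in())
E
```

```text
the job is handed in; nothing more can be done
None
```

The stop is fully home against the end block, and the job was handed in at about 11 s of the 35 s allowed. I pressed the red pad down to its hard stop with the shut fingertips and kept it pressed while pushing the stop back. I then released it, backed off and lifted clear.

**Last checks:**
- **Home:** the final push stalled at about 32 N with no movement. In the final pictures the stop touches the block.
- **Pad and contact:** the pad has come back up. The robot reads about 0 N at the wrist, with the TCP at 229 mm.
- **Pottery:** the two cups, the brown bowl and the white dish show at the same places as before. I did not zoom in on the jar, mug or pot at the end; the arm never went near them.

**One surprise:** the stop was first dragged back by friction on the pad. When it reached the block, the finger slid about 5 mm at 9 N before meeting the lip. The pictures showed the stop was already at the block by then.

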